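# Walnut shells off the samovar table

## Robot

A 6-joint arm with a two-finger parallel gripper is mounted at the origin on the work surface. World frame = base frame: x ahead of the robot, y to its left, z up, the work surface at z = 0. Lengths are in m, angles in rad, forces in N, time in s.
With the tool pointing down it reaches from about 0.25 to 0.725 m from the base axis. Payload 4 kg.
Tool frame: the origin (TCP) lies between the finger pads; the fingertips stand 8 mm ahead of it and the grasp point (between the pads) lies 11 mm behind it (bot.tip_reach is the distance from the TCP to the fingertips, in m); z points along the fingers, y is the line along which they close (so a half turn about z gives the same grasp; the last joint's range is limited). The gripper opens to 85 mm and grips with 20 to 120 N. Pads are 22 mm wide; open, the fingers measure 114 mm over their backs; the gripper's body (76 mm by 85 mm) begins 54 mm behind the grasp point. The pads swing forward as they close: fully open they stand 13 mm farther back than shut.
Start: joints at [-1.231, 0.241, 0.005, 1.335, 0, 1.571], TCP at [0.167, -0.471, 0.239] pointing down, gripper open.
Joint ranges: [-2.72, 2.72], [-1.05, 1.87], [-1.09, 1.28], [-1.99, 2.15], [-1.42, 1.44], [-3.14, 3.14]. Speed limits (rad/s): [2.79, 2.79, 3.14, 3.14, 3.14, 3.14].

## Interface

Orientations are given as a unit quaternion [x, y, z, w].
In Python, from workcell import bot gives the robot as it stands.
- The arm moves only by the tool move_arm, never from a script. Its argument "deltas" is a list of rows, each a list of 7 numbers: the opening, from 0 (shut) to 1 (fully open), then the shift along the tool's x, y, z in mm, then the turn, a rotation vector about the tool's x, y, z in degrees. In form: [[gripper, tx, ty, tz, ax, ay, az], ...]. A call has 1 to 10 rows; each row shifts and turns the commanded pose from where the row before left it, along the tool's axes as they then stand; what a row does not reach is not made up. A row lasts 1/12 s, in which the tool goes at most 41.7 mm and 7.16 degrees, less where a joint would pass 70% of its speed; a pose out of reach is approached as far as the arm can. A call is refused whole if a number of a shift passes 41.7 or a number of a turn 7.16, either way. A call with a gripper value outside its range is refused whole. The fingers move at their own pace and stop on an object; the grip force is fixed at half the most. Time passes only in rows, so rows that do not move let the fingers close. It gives the time, the measured TCP pose, the force, the opening and the grip force at its end, in the units of the state.
- bot.get_obs(): the state, without advancing time (a new reading comes with each control period).
- bot.camera(name): name is "scene" or "top" or "wrist"; returns the picture (400x640x3 uint8, blue, green, red); there is no depth.
- bot.calibration(name): a dict with "K" (3x3 intrinsics, pixels), "position" and "orientation" of the camera in the world. Camera axes: x right, y down, z forward; pixel columns grow to the right and rows downward; lengths in m; the calibration is good to about 2 mm. A picture is of the moment at which its call begins: read the wrist's pose just before it. calibration takes no time and is no camera call; for the wrist camera it gives the pose at the moment of the call.
- bot.job_done(): hands the job in; it is judged then, once.
Trained networks look in the newest picture that a camera, given by its name, has taken for a name from the list of things; names that differ only in an ending like _2 or _b are one class to them, and where a whole thing is asked for, a point or a joint stands for the part that bears it (a point fixed in the world has none). Each returns a list of dicts, best first, with "conf" (0 to 1); they miss things now and then, are a little off and sometimes report something else, mostly with a low value. They report only what shows in the picture. A call takes as long as a camera call.
- bot.outline_of(query, camera): "pixels" (400x640 bool, what is visible of it) and "rect" ([left, top, width, height] in pixels, round what is visible of it).
The state is a dict: "clock": time; "joint_pos": joint angles; "joint_vel": joint speeds; "tau": joint torques, N m; "eef_pos": TCP position; "tool_rot": TCP orientation; "ft_force": force on the tool from outside, world axes, zero at the start; "ft_torque": the same for the moment, N m; "grip_width": finger opening in m; "grasp_force": force on a finger pad.
Only numpy, scipy, OpenCV 4.12 (cv2) and the standard library are available. Lean on these libraries where they do the work, as an engineer would, in place of code of your own. Each camera call takes 0.05 s, during which the arm holds its last target. There are 200 camera calls.

## Task

Clear the three empty walnut half-shells off the tea table (one of them lies on a wooden coaster) and put them in the low open wooden scrap box, which stays upright on the table about where it is. Leave the two whole walnuts, the sugar bowl, the tea glass and the coaster standing where they are.

Things in the scene. Friction and masses are not known exactly. Their poses are not given: they have to be found in the camera images.
- shell_a: empty half-shell of a walnut, tan and wrinkled: a little round hollow cup, 44 mm across at its rim and 24 mm high (wall near upright from 12 mm up to the rim, 3 mm thick, hollow 19 mm deep), lying open side up on its small blunt bottom, 14 g, loose. It lies on the table. Origin: centre of its underside; z up. Its yaw means nothing.
- shell_b: empty half-shell of a walnut, tan and wrinkled: a little round hollow cup, 44 mm across at its rim and 24 mm high (wall near upright from 12 mm up to the rim, 3 mm thick, hollow 19 mm deep), lying open side up on its small blunt bottom, 14 g, loose. It lies on the table. Origin: centre of its underside; z up. Its yaw means nothing.
- shell_c: empty half-shell of a walnut, tan and wrinkled: a little round hollow cup, 44 mm across at its rim and 24 mm high (wall near upright from 12 mm up to the rim, 3 mm thick, hollow 19 mm deep), lying open side up on its small blunt bottom, 14 g, loose. It lies on the coaster, its underside 10 mm above the table. Origin: centre of its underside; z up. Its yaw means nothing.
- scrap_box: low open-topped plain plywood box, outside 160 mm (its x) by 130 mm (its y) by 65 mm high, walls and floor 6 mm thick, 0.6 kg, loose on the table. Origin: centre of its underside, z up; the rim is at 65 mm.
- nut_a: whole walnut, tan like the half-shells but closed and twice as high: 43 mm across, 46 mm high, standing on its blunt end on the table, loose. To be left alone. Origin: centre of its underside, z up.
- nut_b: whole walnut, tan like the half-shells but closed and twice as high: 43 mm across, 46 mm high, standing on its blunt end on the table, loose. To be left alone. Origin: centre of its underside, z up.
- coaster: round wooden coaster, 100 mm across, 10 mm thick, loose on the table, carrying shell_c near its middle. Origin: centre of its underside, z up.
- sugar_bowl: round steel sugar bowl with white lumps in it, 90 mm across at its widest, 48 mm high, loose. Origin: centre of its underside, z up.
- tea_glass: green glass cup in a steel wire holder, 72 mm across, 105 mm high, with a handle that reaches 65 mm out from the axis towards its own y. Loose. Origin: centre of its underside, z up.

How it is judged:
By the outcome, as a careful person would: the job done as asked, in the order asked, and still so for the second after the job is handed in, with the robot touching nothing.
It also fails if it takes over 69 s, if anything falls off the work surface, if the arm or the gripper's body presses on something with over 40 N, if the wrist force passes 120 N, or if a joint passes its speed limit or range.

## Working session

There is one attempt and no reset: what is moved stays moved. The work goes in short steps, Python scripts to look and compute and a tool call to move; the robot and the scene stay as the last step left them, time stands still between calls to the robot, and variables do not carry over. Pictures are saved under pics/ and viewed, at most 10 in all, crops included, and the job is handed in when it is done.

Besides the shell and the picture viewer there is one more tool, called after "Emit:" as a command line: name --pt "numbers of a row" for each row, then --argument value for the rest. move_arm: Moves the arm, as the interface text tells. Its arguments: {"type":"object","properties":{"deltas":{"type":"array","items":{"type":"array","items":{"type":"number"}}}},"required":["deltas"]}

```bash
mkdir -p pics; cat > h.py <<'E'
import numpy as np, cv2
from scipy.spatial.transform import Rotation as R
from workcell import bot
def ray(cal,u,v,z):
    d=R.from_quat(cal["orientation"]).apply(np.linalg.solve(cal["K"],[u,v,1.])); p=np.array(cal["position"])
    return p+d*(z-p[2])/d[2]
def find(q,cam,z,cal):
    out=[]
    for o in bot.outline_of(q,cam):
        l,t,w,h=o["rect"]; m=np.argwhere(o["pixels"]).mean(0)
        out.append((q,round(o["conf"],2),[int(x) for x in o["rect"]],ray(cal,l+w/2,t+h/2,z).round(3)[:2].tolist()))
    return out
E
python3 - <<'E'
from h import *
cal=bot.calibration("top")
im=bot.camera("top"); cv2.imwrite("pics/top.png",im)
print(cal["position"],R.from_quat(cal["orientation"]).as_matrix().round(2).tolist())
for q,z in [("shell_a",.024),("scrap_box",.065),("nut_a",.03),("coaster",.01),("sugar_bowl",.04),("tea_glass",.1)]:
    for r in find(q,"top",z,cal): print(r)
o=bot.get_obs(); print(o["clock"],o["eef_pos"],R.from_quat(o["tool_rot"]).as_matrix().round(2).tolist(),o["grip_width"])
E
```

```text
[0.35464261 0.00768617 1.03626379] [[-0.0, -0.99, 0.15], [-1.0, 0.0, 0.01], [-0.01, -0.15, -0.99]]
('shell_a', 0.81, [284, 149, 20, 14], [0.619, 0.079])
('shell_a', 0.62, [341, 142, 13, 19], [0.63, -0.055])
('shell_a', 0.5, [225, 143, 16, 15], [0.633, 0.231])
('scrap_box', 0.84, [424, 198, 70, 76], [0.416, -0.307])
('nut_a', 0.69, [407, 140, 32, 32], [0.615, -0.24])
('nut_a', 0.58, [293, 204, 16, 19], [0.473, 0.06])
('nut_a', 0.5, [346, 205, 20, 17], [0.473, -0.074])
('coaster', 0.61, [213, 136, 42, 37], [0.626, 0.23])
('sugar_bowl', 0.6, [405, 138, 35, 35], [0.614, -0.236])
('tea_glass', 0.74, [168, 232, 46, 28], [0.394, 0.3])
('tea_glass', 0.23, [347, 207, 16, 15], [0.463, -0.066])
0.35 [ 0.16658351 -0.47126249  0.23908254] [[0.94, 0.33, -0.0], [0.33, -0.94, 0.0], [0.0, -0.0, -1.0]] 0.08524536205925709
```

View pics/top.png

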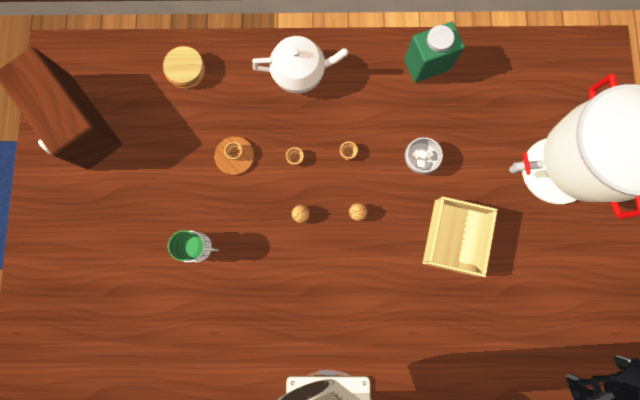

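The top view shows the shells at about px (295,156), (348,150) and, on the coaster, (233,150). The nuts are at (300,213) and (358,211), and the box is at (460,237) with its long side yawed about -11°. The network's "nut_a" at (407,140) is actually the bowl. I'll turn the tool to yaw -11° and go above shell_b.

Emit:
move_arm --pt "1 0 0 0 0 0 6.1" --pt "1 0 0 0 0 0 6.1" --pt "1 0 0 0 0 0 6.1" --pt "1 0 0 0 0 0 6.1" --pt "1 0 0 0 0 0 6.1" --pt "0.75 23 -31 0 0 0 0" --pt "0.75 23 -31 0 0 0 0" --pt "0.75 23 -31 0 0 0 0" --pt "0.75 23 -31 0 0 0 0" --pt "0.75 23 -31 0 0 0 0"

```text
clock: 1.18
eef_pos: [0.3101, -0.34, 0.2394]
tool_rot: [0.995, -0.097, 0.0, 0.0]
ft_force: [1.1, -0.4, 0.0]
grip_width: 0.0644
grasp_force: 0.0
```

Emit:
move_arm --pt "0.75 23 -31 0 0 0 0" --pt "0.75 23 -31 0 0 0 0" --pt "0.75 23 -31 0 0 0 0" --pt "0.75 23 -31 0 0 0 0" --pt "0.75 23 -31 0 0 0 0" --pt "0.75 23 -31 0 0 0 0" --pt "0.75 23 -31 0 0 0 0" --pt "0.75 23 -31 0 0 0 0" --pt "0.75 23 -31 0 0 0 0" --pt "0.75 0 0 0 0 0 0"

```text
clock: 2.02
eef_pos: [0.5697, -0.104, 0.2382]
tool_rot: [0.996, -0.09, 0.001, -0.002]
ft_force: [-0.1, 0.1, -0.4]
grip_width: 0.0644
grasp_force: 0.0
```

```bash
cat > look.py <<'E'
from h import *
import sys
def tool(p):
    o=bot.get_obs(); Rm=R.from_quat(o["tool_rot"]); return (Rm.inv().apply(np.array(p)-o["eef_pos"])*1000).round(0).tolist()
if __name__=="__main__":
    cal=bot.calibration("wrist"); im=bot.camera("wrist"); cv2.imwrite(sys.argv[1],im)
    o=bot.get_obs(); print(o["clock"],o["eef_pos"].round(4),o["grip_width"],bot.tip_reach,o["joint_pos"].round(2))
    print(R.from_quat(o["tool_rot"]).as_matrix().round(3).tolist())
    for q,z in [("shell_a",.024),("nut_a",.023),("coaster",.01)]:
        for r in find(q,"wrist",z,cal): print(r,tool([*r[3],.012]))
E
python3 look.py pics/w1.png
python3 - <<'E'
from h import *
c=bot.calibration("top")
for n,u,v,z in [("a",295,156,.022),("b",348,150,.022),("c",233.5,150,.032)]: print(n,ray(c,u,v,z).round(3))
P=[ray(c,u,v,.065).round(3)[:2].tolist() for u,v in [(440,198),(497,208),(488,275),(424,264)]];print(P,np.mean(P,0))
E
```

```text
2.0667 [ 0.5674 -0.1061  0.2382] 0.06402397353756697 0.008 [-0.19  0.4   0.22  1.4   0.    3.14]
[[0.983, -0.183, -0.0], [-0.183, -0.983, 0.002], [-0.001, -0.002, -1.0]]
('shell_a', 0.79, [235, 84, 46, 45], [0.634, -0.058]) [58.0, -61.0, 226.0]
('shell_a', 0.77, [107, 123, 47, 45], [0.62, 0.076]) [19.0, -190.0, 227.0]
('shell_a', 0.57, [0, 152, 9, 30], [0.623, 0.212]) [-3.0, -324.0, 227.0]
('nut_a', 0.76, [164, 248, 42, 43], [0.474, 0.065]) [-122.0, -153.0, 227.0]
('nut_a', 0.76, [287, 226, 41, 42], [0.478, -0.076]) [-91.0, -15.0, 227.0]
('coaster', 0.75, [2, 119, 48, 88], [0.621, 0.201]) [-3.0, -315.0, 227.0]
a [0.621 0.077 0.022]
b [ 0.635 -0.055  0.022]
c [0.634 0.229 0.032]
[[0.507, -0.265], [0.483, -0.397], [0.33, -0.366], [0.355, -0.222]] [ 0.41875 -0.3125 ]
```

View pics/w1.png

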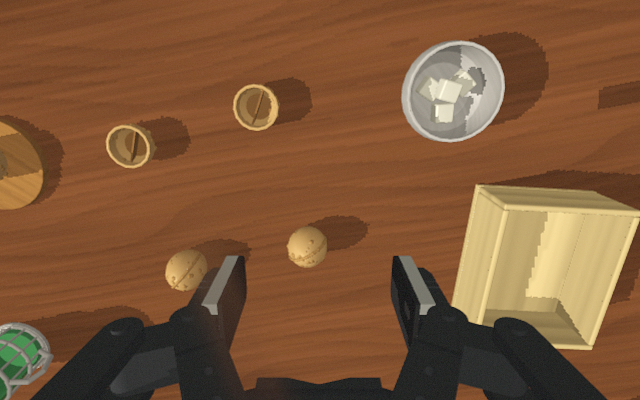

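The wrist view shows the shells at px (257,107) and (130,146), which agrees with the top view to within about 3 mm. Joint 6 is at its limit, so I'll use the half-turned grasp at yaw of about 169°.

Emit:
move_arm --pt "0.75 0 0 0 0 0 -7.16" --pt "0.75 0 0 0 0 0 -7.16" --pt "0.75 0 0 0 0 0 -7.16" --pt "0.75 0 0 0 0 0 -7.16" --pt "0.75 0 0 0 0 0 -7.16" --pt "0.75 0 0 0 0 0 -7.16" --pt "0.75 0 0 0 0 0 -7.16" --pt "0.75 0 0 0 0 0 -7.16" --pt "0.75 0 0 0 0 0 -7.16" --pt "0.75 0 0 0 0 0 -7.16"

```text
clock: 3.05
eef_pos: [0.5642, -0.1104, 0.2399]
tool_rot: [0.862, 0.507, 0.0, -0.0]
ft_force: [0.1, 0.2, -0.5]
grip_width: 0.0639
grasp_force: 0.0
```

Emit:
move_arm --pt "0.75 0 0 0 0 0 -7.16" --pt "0.75 0 0 0 0 0 -7.16" --pt "0.75 0 0 0 0 0 -7.16" --pt "0.75 0 0 0 0 0 -7.16" --pt "0.75 0 0 0 0 0 -7.16" --pt "0.75 0 0 0 0 0 -7.16" --pt "0.75 0 0 0 0 0 -7.16" --pt "0.75 0 0 0 0 0 -7.16" --pt "0.75 0 0 0 0 0 -7.16" --pt "0.75 0 0 0 0 0 -7.16"

```text
clock: 3.88
eef_pos: [0.5642, -0.1104, 0.2399]
tool_rot: [0.403, 0.915, 0.001, -0.0]
ft_force: [-0.4, 1.2, -0.4]
grip_width: 0.0643
grasp_force: 0.0
```

Emit:
move_arm --pt "0.75 0 0 0 0 0 -7.16" --pt "0.75 0 0 0 0 0 -7.16" --pt "0.75 0 0 0 0 0 -7.16" --pt "0.75 0 0 0 0 0 -7.16" --pt "0.75 0 0 0 0 0 -7.16" --pt "0.75 -29 30 0 0 0 0" --pt "0.75 -29 31 0 0 0 0" --pt "0.75 0 0 40 0 0 0" --pt "0.75 0 0 40 0 0 0" --pt "0.75 0 0 30 0 0 0"

```text
clock: 4.72
eef_pos: [0.6333, -0.0625, 0.1274]
tool_rot: [0.104, 0.995, 0.001, -0.0]
ft_force: [-1.2, -0.6, -0.3]
grip_width: 0.0642
grasp_force: 0.0
```

```bash
sed -i 's/("nut_a",.023),("coaster",.01)/("nut_a",.023)/' look.py; python3 look.py pics/w2.png; python3 -c "
from look import *
print(tool([.634,-.057,.012]),tool([.3,0,.012]))"
```

```text
4.7667 [ 0.6286 -0.0623  0.1202] 0.0641499886662138 0.008 [-0.1   0.58  0.2   1.21  0.    0.11]
[[-0.978, 0.208, -0.013], [0.208, 0.978, 0.002], [0.013, -0.0, -1.0]]
('shell_a', 0.93, [303, 163, 57, 66], [0.633, -0.053]) [-4.0, 10.0, 111.0]
('shell_a', 0.85, [478, 106, 78, 65], [0.62, 0.078]) [36.0, 136.0, 112.0]
[-3.0, 6.0, 115.0] [336.0, -8.0, 117.0]
```

View pics/w2.png

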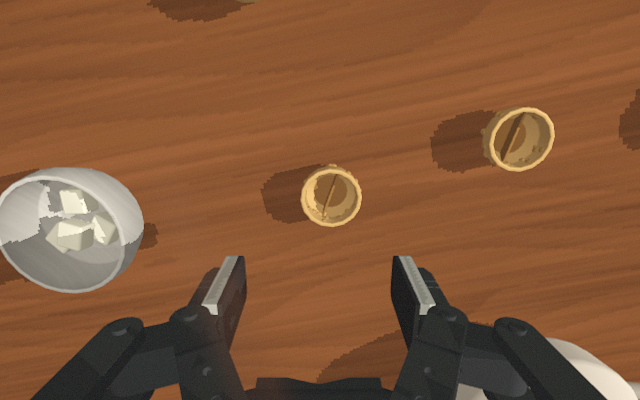

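The rim centre is at px (331,197), so shell_b is at about (0.635,-0.054). I'll descend and grip.

Emit:
move_arm --pt "0.75 -3 4 38 0 0 0" --pt "0.75 -2 4 38 0 0 0" --pt "0.75 0 0 30 0 0 0" --pt "0.75 0 0 5 0 0 0" --pt "0.75 0 0 0 0 0 0" --pt "0.75 0 0 0 0 0 0"

```text
clock: 5.37
eef_pos: [0.6427, -0.0552, 0.0218]
tool_rot: [0.104, 0.995, 0.001, 0.002]
ft_force: [-0.4, 0.1, 0.5]
grip_width: 0.0639
grasp_force: 0.0
```

Emit:
move_arm --pt "0.75 7 0 6 0 0 0" --pt "0.75 0 0 6 0 0 0" --pt "0.75 0 0 0 0 0 0" --pt "0.3 0 0 0 0 0 0" --pt "0.3 0 0 0 0 0 0" --pt "0.3 0 0 0 0 0 0" --pt "0.3 0 0 0 0 0 0"

```text
clock: 5.95
eef_pos: [0.6354, -0.0531, 0.0083]
tool_rot: [0.103, 0.995, 0.001, 0.002]
ft_force: [0.1, -0.5, 6.4]
grip_width: 0.0409
grasp_force: 61.0
```

Emit:
move_arm --pt "0.3 0 0 -40 0 0 0" --pt "0.3 0 0 -40 0 0 0" --pt "0.3 0 0 -40 0 0 0" --pt "0.3 14 -37 0 0 0 0" --pt "0.3 14 -37 0 0 0 0" --pt "0.3 14 -37 0 0 0 0" --pt "0.3 14 -37 0 0 0 0" --pt "0.3 14 -37 0 0 0 0" --pt "0.3 14 -37 0 0 0 0" --pt "0.3 14 -37 0 0 0 0"

```text
clock: 6.78
eef_pos: [0.4835, -0.2878, 0.1264]
tool_rot: [0.103, 0.995, 0.001, 0.0]
ft_force: [1.1, 0.2, -0.1]
grip_width: 0.0408
grasp_force: 60.7
```

Emit:
move_arm --pt "0.3 14 -39 0 0 0 0" --pt "0.3 0 0 0 0 0 0" --pt "0.3 0 0 0 0 0 0" --pt "0.3 0 0 0 0 0 0"

```text
clock: 7.12
eef_pos: [0.4628, -0.3218, 0.1261]
tool_rot: [0.104, 0.995, 0.001, 0.0]
ft_force: [0.7, 0.6, -0.4]
grip_width: 0.041
grasp_force: 60.7
```

```bash
python3 - <<'E'
from look import *
o=bot.get_obs();print(o["clock"],o["eef_pos"],R.from_quat(o["tool_rot"]).as_matrix().round(3).tolist(),o["joint_pos"].round(2),o["grip_width"])
cv2.imwrite("pics/w3.png",bot.camera("wrist")); cv2.imwrite("pics/t3.png",cv2.resize(bot.camera("top")[120:320,200:520],None,fx=2,fy=2))
im=np.hstack([cv2.resize(cv2.imread("pics/w3.png"),(480,300)),cv2.resize(cv2.imread("pics/t3.png"),(320,200))[:200].repeat(1,0) if 0 else cv2.copyMakeBorder(cv2.resize(cv2.imread("pics/t3.png"),(320,200)),0,100,0,0,0)])
cv2.imwrite("pics/c3.png",im)
E
```

```text
7.1167 [ 0.46283708 -0.32181022  0.12609379] [[-0.978, 0.207, 0.001], [0.207, 0.978, 0.002], [-0.0, 0.002, -1.0]] [-0.61  0.44 -0.02  1.12  0.   -0.4 ] 0.04099343008798991
```

View pics/c3.png

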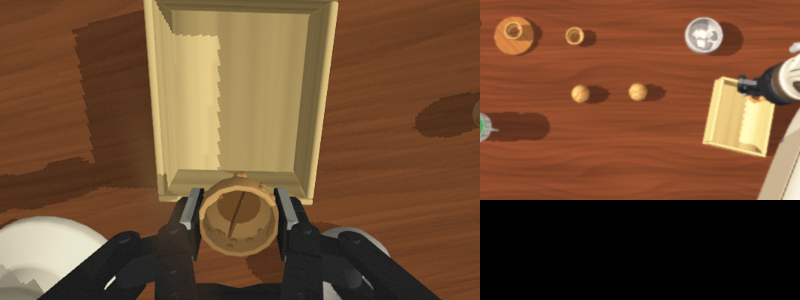

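```bash
python3 - <<'E'
from look import *
c=bot.calibration("wrist"); s=4/3
for u,v in [(160,198),(316,200),(147,0),(338,0)]: print(ray(c,u*s,v*s,.065).round(3),tool(ray(c,u*s,v*s,.065)))
E
```

```text
[ 0.478 -0.392  0.065] [-28.0, -67.0, 61.0]
[ 0.507 -0.264  0.065] [-31.0, 64.0, 61.0]
[ 0.335 -0.356  0.065] [119.0, -61.0, 61.0]
[ 0.361 -0.233  0.065] [119.0, 65.0, 61.0]
```

The shell's bottom shows just inside the box's +x wall, with the wall's outer edge 29 mm off. I'll shift 9 mm inward, lower and release.

Emit:
move_arm --pt "0.3 9 0 0 0 0 0" --pt "0.3 0 0 32 0 0 0" --pt "0.3 0 0 32 0 0 0" --pt "0.3 0 0 32 0 0 0" --pt "0.3 0 0 0 0 0 0" --pt "0.3 0 0 0 0 0 0" --pt "0.7 0 0 0 0 0 0" --pt "0.7 0 0 0 0 0 0" --pt "0.7 0 0 0 0 0 0"

```text
clock: 7.97
eef_pos: [0.4557, -0.3206, 0.0324]
tool_rot: [0.103, 0.995, -0.0, 0.002]
ft_force: [-0.0, 0.1, 0.1]
grip_width: 0.0596
grasp_force: 0.0
```

Emit:
move_arm --pt "0.75 0 0 -34 0 0 0" --pt "0.75 0 0 -34 0 0 0" --pt "0.75 0 0 -34 0 0 0" --pt "0.75 0 0 0 0 0 0" --pt "0.75 -7 38 0 0 0 0" --pt "0.75 -7 38 0 0 0 0" --pt "0.75 -7 38 0 0 0 0" --pt "0.75 -7 38 0 0 0 0" --pt "0.75 -7 38 0 0 0 0" --pt "0.75 -7 38 0 0 0 0"

```text
clock: 8.8
eef_pos: [0.5432, -0.1039, 0.134]
tool_rot: [0.104, 0.995, 0.001, 0.002]
ft_force: [0.1, 0.0, -0.2]
grip_width: 0.0638
grasp_force: 0.0
```

Emit:
move_arm --pt "0.75 -7 38 0 0 0 0" --pt "0.75 -7 39 0 0 0 0" --pt "0.75 -8 39 0 0 0 0" --pt "0.75 -8 39 0 0 0 0" --pt "0.75 -8 39 0 0 0 0" --pt "0.75 0 0 0 0 0 0" --pt "0.75 0 0 0 0 0 0" --pt "0.75 0 0 0 0 0 0"

```text
clock: 9.47
eef_pos: [0.6192, 0.0768, 0.1333]
tool_rot: [0.103, 0.995, 0.001, 0.001]
ft_force: [0.1, 0.4, -0.5]
grip_width: 0.0638
grasp_force: 0.0
```

```bash
python3 look.py pics/w4.png; python3 -c "
from look import *
c=bot.calibration('top');bot.camera('top')
for r in find('shell_a','top',.024,c): print(r)"
```

```text
9.5167 [0.619  0.076  0.1332] 0.06422954747645096 0.008 [0.12 0.54 0.18 1.2  0.   0.33]
[[-0.978, 0.206, 0.001], [0.206, 0.978, 0.001], [-0.001, 0.001, -1.0]]
('shell_a', 0.85, [296, 166, 58, 56], [0.619, 0.081]) [1.0, 5.0, 121.0]
('shell_a', 0.6, [502, 142, 74, 62], [0.636, 0.235]) [16.0, 159.0, 121.0]
('nut_a', 0.67, [221, 0, 61, 21], [0.491, 0.061]) [122.0, -41.0, 121.0]
('shell_a', 0.73, [452, 213, 16, 16], [0.454, -0.324])
```

View pics/w4.png

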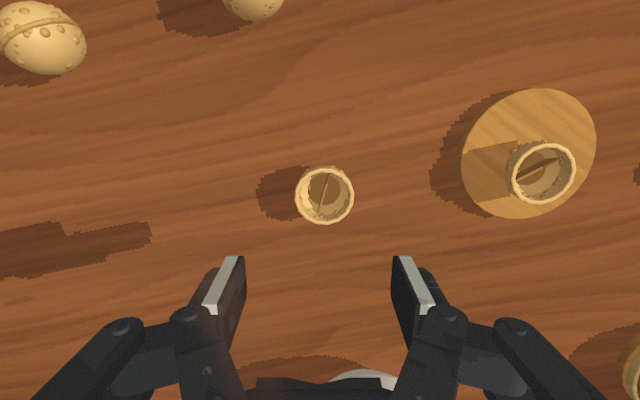

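Shell_b is in the box. Shell_a's rim centre is at px (325,195), so it needs about 1 mm in x and 4 mm in y. I'll descend and grip.

Emit:
move_arm --pt "0.75 0 4 38 0 0 0" --pt "0.75 0 0 38 0 0 0" --pt "0.75 0 0 38 0 0 0" --pt "0.75 0 0 9 0 0 0" --pt "0.75 0 0 0 0 0 0" --pt "0.75 0 0 0 0 0 0" --pt "0.3 0 0 0 0 0 0" --pt "0.3 0 0 0 0 0 0" --pt "0.3 0 0 0 0 0 0" --pt "0.3 0 0 0 0 0 0"

```text
clock: 10.55
eef_pos: [0.6228, 0.081, 0.0132]
tool_rot: [0.103, 0.995, 0.001, 0.003]
ft_force: [-1.4, -0.7, 7.2]
grip_width: 0.0407
grasp_force: 61.1
```

Emit:
move_arm --pt "0.3 0 0 -40 0 0 0" --pt "0.3 0 0 -40 0 0 0" --pt "0.3 0 0 -40 0 0 0" --pt "0.3 14 -36 0 0 0 0" --pt "0.3 14 -36 0 0 0 0" --pt "0.3 14 -36 0 0 0 0" --pt "0.3 14 -36 0 0 0 0" --pt "0.3 14 -36 0 0 0 0" --pt "0.3 14 -36 0 0 0 0" --pt "0.3 14 -36 0 0 0 0"

```text
clock: 11.38
eef_pos: [0.4716, -0.1472, 0.1307]
tool_rot: [0.103, 0.995, 0.0, 0.001]
ft_force: [0.6, -0.3, -0.2]
grip_width: 0.0408
grasp_force: 60.8
```

Emit:
move_arm --pt "0.3 14 -35 0 0 0 0" --pt "0.3 14 -35 0 0 0 0" --pt "0.3 14 -35 0 0 0 0" --pt "0.3 14 -35 0 0 0 0" --pt "0.3 15 -35 0 0 0 0" --pt "0.3 0 0 0 0 0 0" --pt "0.3 0 0 0 0 0 0" --pt "0.3 0 0 0 0 0 0"

```text
clock: 12.05
eef_pos: [0.367, -0.3027, 0.1299]
tool_rot: [0.104, 0.995, 0.0, 0.001]
ft_force: [-0.3, 0.5, -0.9]
grip_width: 0.041
grasp_force: 60.8
```

```bash
python3 look.py pics/w5.png; python3 -c "
from look import *
bot.camera('wrist');c=bot.calibration('wrist')
for r in find('scrap_box','wrist',.065,c): print(r)
print(tool([.368,-.3015,.13]))"
```

```text
12.1 [ 0.3674 -0.3021  0.1297] 0.04099839179203161 0.008 [-0.69  0.27 -0.25  1.05  0.   -0.48]
[[-0.979, 0.205, 0.001], [0.205, 0.979, 0.001], [-0.001, 0.001, -1.0]]
('shell_a', 0.85, [268, 226, 103, 105], [0.433, -0.316]) [-67.0, -1.0, 118.0]
('nut_a', 0.55, [594, 245, 44, 57], [0.477, -0.088]) [-64.0, 231.0, 118.0]
('scrap_box', 0.71, [213, 152, 214, 229], [0.4, -0.307])
[-0.0, 0.0, -1.0]
```

View pics/w5.png

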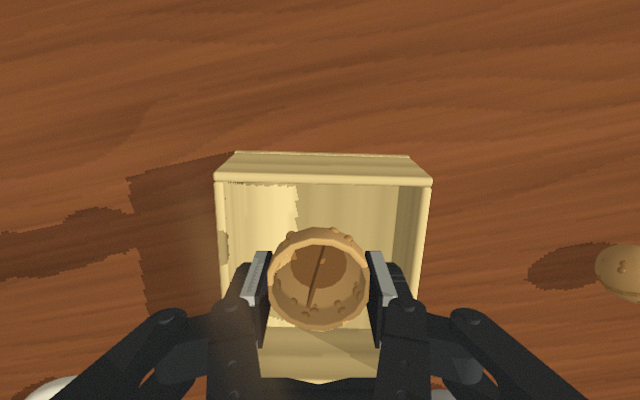

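The shell hangs inside the box, near the -x wall, whose rim is at row 175 of the picture. I'll lower and release.

Emit:
move_arm --pt "0.3 -2 0 0 0 0 0" --pt "0.3 0 0 32 0 0 0" --pt "0.3 0 0 32 0 0 0" --pt "0.3 0 0 32 0 0 0" --pt "0.3 0 0 0 0 0 0" --pt "0.3 0 0 0 0 0 0" --pt "0.7 0 0 0 0 0 0" --pt "0.7 0 0 0 0 0 0" --pt "0.7 0 0 0 0 0 0"

```text
clock: 13.05
eef_pos: [0.37, -0.3038, 0.0349]
tool_rot: [0.103, 0.995, -0.0, 0.002]
ft_force: [0.3, -0.1, -0.6]
grip_width: 0.0601
grasp_force: 0.0
```

Emit:
move_arm --pt "0.75 0 0 -34 0 0 0" --pt "0.75 0 0 -34 0 0 0" --pt "0.75 0 0 -34 0 0 0" --pt "0.75 0 0 0 0 0 0" --pt "0.75 -9 36 0 0 0 0" --pt "0.75 -9 36 0 0 0 0" --pt "0.75 -9 36 0 0 0 0" --pt "0.75 -9 36 0 0 0 0" --pt "0.75 -9 36 0 0 0 0" --pt "0.75 -9 36 0 0 0 0"

```text
clock: 13.88
eef_pos: [0.4671, -0.1012, 0.1368]
tool_rot: [0.104, 0.995, 0.0, 0.002]
ft_force: [0.3, -1.1, 0.1]
grip_width: 0.0639
grasp_force: 0.0
```

Emit:
move_arm --pt "0.75 -9 36 0 0 0 0" --pt "0.75 -9 36 0 0 0 0" --pt "0.75 -9 36 0 0 0 0" --pt "0.75 -9 36 0 0 0 0" --pt "0.75 -10 36 0 0 0 0" --pt "0.75 -10 36 0 0 0 0" --pt "0.75 -10 36 0 0 0 0" --pt "0.75 -10 37 0 0 0 0" --pt "0.75 -10 37 0 0 0 0" --pt "0.75 -10 37 0 0 0 0"

```text
clock: 14.72
eef_pos: [0.6356, 0.2347, 0.1374]
tool_rot: [0.103, 0.995, 0.001, 0.001]
ft_force: [0.6, -0.4, 0.0]
grip_width: 0.064
grasp_force: 0.0
```

Emit:
move_arm --pt "0.75 0 0 0 0 0 0" --pt "0.75 0 0 0 0 0 0" --pt "0.75 0 0 0 0 0 0"

```text
clock: 14.97
eef_pos: [0.6344, 0.2328, 0.1362]
tool_rot: [0.103, 0.995, 0.001, 0.0]
ft_force: [0.1, -0.0, 0.5]
grip_width: 0.064
grasp_force: 0.0
```

```bash
sed -i 's/("shell_a",.024)/("shell_a",.034)/' look.py; python3 look.py pics/w6.png; python3 -c "
from look import *
c=bot.calibration('top');bot.camera('top')
for r in find('shell_a','top',.024,c)+find('scrap_box','top',.065,c): print(r)"
```

```text
15.0167 [0.6343 0.2321 0.1364] 0.06417328166138819 0.008 [0.35 0.65 0.36 1.29 0.   0.56]
[[-0.978, 0.206, 0.001], [0.206, 0.978, 0.001], [-0.0, 0.001, -1.0]]
('shell_a', 0.68, [287, 164, 59, 63], [0.632, 0.232]) [2.0, -0.0, 125.0]
('nut_a', 0.92, [0, 0, 56, 49], [0.484, 0.074]) [115.0, -185.0, 124.0]
('shell_a', 0.73, [445, 255, 16, 10], [0.363, -0.303])
('shell_a', 0.65, [228, 142, 11, 17], [0.633, 0.228])
('shell_a', 0.56, [451, 217, 15, 15], [0.447, -0.321])
('scrap_box', 0.64, [423, 201, 74, 75], [0.412, -0.308])
```

View pics/w6.png

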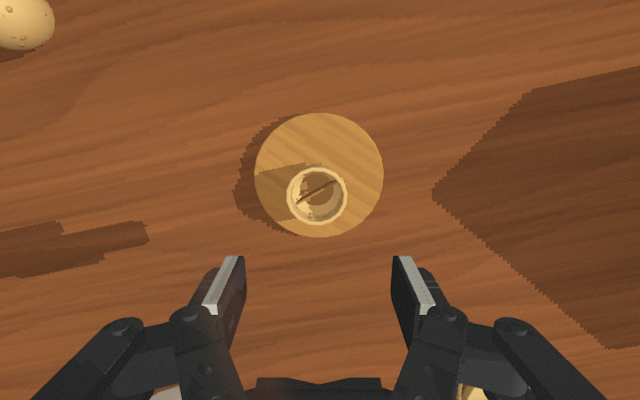

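Both earlier shells are in the box. Shell_c at px (317,196) is centred between the fingers, so I'll descend to 23 mm.

Emit:
move_arm --pt "0.75 1 0 38 0 0 0" --pt "0.75 0 0 38 0 0 0" --pt "0.75 0 0 30 0 0 0" --pt "0.75 0 0 6 0 0 0" --pt "0.75 0 0 0 0 0 0" --pt "0.75 0 0 0 0 0 0" --pt "0.75 0 0 0 0 0 0"

```text
clock: 15.85
eef_pos: [0.6358, 0.2338, 0.0268]
tool_rot: [0.104, 0.995, 0.002, 0.002]
ft_force: [0.6, -0.1, 1.1]
grip_width: 0.0645
grasp_force: 0.0
```

Emit:
move_arm --pt "0.75 2 0 3 0 0 0" --pt "0.75 0 0 0 0 0 0" --pt "0.3 0 0 0 0 0 0" --pt "0.3 0 0 0 0 0 0" --pt "0.3 0 0 0 0 0 0" --pt "0.3 0 0 0 0 0 0"

```text
clock: 16.35
eef_pos: [0.6326, 0.234, 0.0223]
tool_rot: [0.103, 0.995, 0.001, 0.001]
ft_force: [-0.4, 0.1, 5.2]
grip_width: 0.0411
grasp_force: 61.0
```

Emit:
move_arm --pt "0.3 0 0 -30 0 0 0" --pt "0.3 0 0 -40 0 0 0" --pt "0.3 0 0 -40 0 0 0" --pt "0.3 6 -36 0 0 0 0" --pt "0.3 6 -36 0 0 0 0" --pt "0.3 6 -36 0 0 0 0" --pt "0.3 6 -36 0 0 0 0" --pt "0.3 6 -36 0 0 0 0" --pt "0.3 6 -36 0 0 0 0" --pt "0.3 6 -36 0 0 0 0"

```text
clock: 17.18
eef_pos: [0.5375, -0.0059, 0.1302]
tool_rot: [0.103, 0.995, 0.001, -0.0]
ft_force: [0.8, 0.3, 0.2]
grip_width: 0.041
grasp_force: 60.7
```

Emit:
move_arm --pt "0.3 6 -36 0 0 0 0" --pt "0.3 7 -36 0 0 0 0" --pt "0.3 7 -35 0 0 0 0" --pt "0.3 7 -35 0 0 0 0" --pt "0.3 7 -35 0 0 0 0" --pt "0.3 7 -35 0 0 0 0" --pt "0.3 7 -35 0 0 0 0" --pt "0.3 7 -35 0 0 0 0" --pt "0.3 7 -35 0 0 0 0" --pt "0.3 0 0 0 0 0 0"

```text
clock: 18.02
eef_pos: [0.4104, -0.3072, 0.13]
tool_rot: [0.107, 0.994, -0.001, -0.0]
ft_force: [1.4, 0.1, -0.6]
grip_width: 0.0409
grasp_force: 60.7
```

Emit:
move_arm --pt "0.3 0 0 0 0 0 0" --pt "0.3 0 0 0 0 0 0"

```text
clock: 18.18
eef_pos: [0.4125, -0.3017, 0.1297]
tool_rot: [0.104, 0.995, 0.001, -0.0]
ft_force: [0.1, -0.2, -0.5]
grip_width: 0.0409
grasp_force: 60.7
```

Emit:
move_arm --pt "0.3 0 0 30 0 0 0" --pt "0.3 0 0 30 0 0 0" --pt "0.3 0 0 25 0 0 0" --pt "0.3 0 0 0 0 0 0" --pt "0.3 0 0 0 0 0 0" --pt "0.62 0 0 0 0 0 0" --pt "0.62 0 0 0 0 0 0" --pt "0.62 0 0 0 0 0 0"

```text
clock: 18.85
eef_pos: [0.4143, -0.3025, 0.0469]
tool_rot: [0.103, 0.995, -0.0, 0.002]
ft_force: [-1.0, -0.2, -0.0]
grip_width: 0.0533
grasp_force: 0.0
```

Emit:
move_arm --pt "0.62 0 0 -30 0 0 0" --pt "0.62 0 0 -35 0 0 0" --pt "0.62 0 0 -40 0 0 0" --pt "0.62 0 0 -40 0 0 0" --pt "0.62 -30 0 0 0 0 0" --pt "0.62 -40 0 0 0 0 0" --pt "0.62 -40 0 0 0 0 0" --pt "0.62 0 0 0 0 0 0" --pt "0.62 0 0 0 0 0 0"

```text
clock: 19.6
eef_pos: [0.5221, -0.3247, 0.1893]
tool_rot: [0.103, 0.995, 0.001, -0.0]
ft_force: [-0.8, -0.2, 0.9]
grip_width: 0.0528
grasp_force: 0.0
```

```bash
python3 - <<'E'
from look import *
o=bot.get_obs();print(o["clock"],o["eef_pos"],o["grip_width"])
w=bot.camera("wrist"); c=bot.calibration("top"); t=bot.camera("top")
for q,z in [("shell_a",.024),("coaster",.01),("nut_a",.03),("sugar_bowl",.04),("tea_glass",.1),("scrap_box",.065)]:
    for r in find(q,"top",z,c): print(r)
cv2.imwrite("pics/c7.png",np.vstack([cv2.resize(w,(480,300)),cv2.resize(t[120:320,40:520],(480,200))]))
E
```

```text
19.6 [ 0.52207371 -0.32473158  0.18927178] 0.05279290454021391
('shell_a', 0.86, [443, 251, 23, 16], [0.365, -0.306])
('shell_a', 0.81, [452, 214, 15, 15], [0.454, -0.322])
('shell_a', 0.62, [444, 229, 21, 17], [0.415, -0.307])
('shell_a', 0.54, [348, 203, 17, 18], [0.478, -0.076])
('coaster', 0.6, [214, 136, 42, 35], [0.629, 0.227])
('nut_a', 0.8, [347, 202, 19, 18], [0.478, -0.075])
('nut_a', 0.62, [292, 208, 16, 17], [0.468, 0.062])
('sugar_bowl', 0.94, [406, 139, 35, 31], [0.618, -0.238])
('tea_glass', 0.57, [167, 233, 49, 25], [0.394, 0.3])
```

View pics/c7.png

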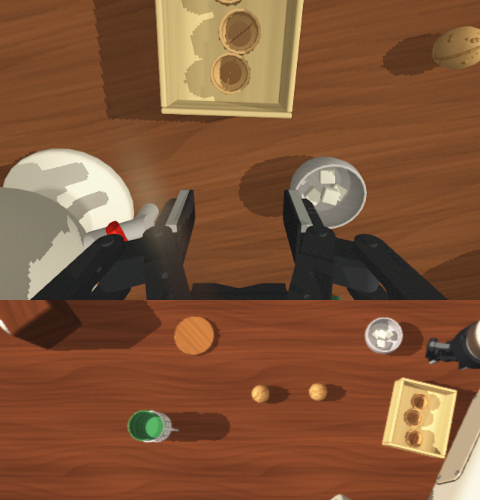

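All three shells are in the upright box. The coaster is empty and in place, the nuts, bowl and glass haven't moved, and the gripper is clear.

```bash
python3 -c "
from workcell import bot
print(bot.job_done())"
```

```text
the job is handed in; nothing more can be done
None
```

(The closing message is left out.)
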